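# Tare the pastry scale through its sunken key

## Task

Tare the bench scale with the empty tart tin left standing on it. With the closed fingers, push the clear splash cover of the scale's console fully open by its upright steel tab, reach a fingertip down into the green-rimmed well and press the sunken green tare key fully down for about a second, then let the key come up and push the cover fully shut again. Do not press the orange key, do not pick anything up, and leave the tin and the other things on the bench where they are.

Things in the scene. Friction and masses are not known exactly. Their poses are not given: they have to be found in the camera images.
- scale: fixed bench scale. Origin on the bench under the centre of its grey console (200 mm along x, 170 along y, deck 60 mm above the bench); x points from the wells to the display, y to the weighing platform. Rails 5 mm high run along x at y = +-79.5 mm; a display block 85 mm high spans x = +101 to +149. Black platform with a white plate 200 x 195 mm, top 56 mm high, centred at y = +190
- cover (a joint): clear flat cover (66 x 150 mm, 4 mm thick, top 64.5 mm above the bench) sliding along the scale's x over both wells: 0 = fully shut (centred at scale x = -50 mm), 0.075 m = fully open (towards the display, at its stop). May start up to 12 mm open. Friction about 2 N; it stays where it is left
- cover_tab (a point): centre of the upright steel tab on the cover's display-side edge, to push against: 6 mm thick along the scale's x, 80 mm wide along y, top 90.5 mm above the bench; this point is 77.5 mm up. It moves with the cover; shut, it lies at scale x = -20 mm, y = 0; fully open, 43 mm of bare deck remain between tab and display block
- tare_mouth (a point): centre of the mouth of the tare well, in the deck, 60 mm above the bench: a round hole 51 mm across and 32 mm deep in a green 60 mm square block. The green and orange blocks lie at scale x = -50 mm, y = +37.5 and -37.5 mm; which is on which side changes
- tare_top (a point): top centre of the green tare key (28 mm across, white dot) in the green well; 20 mm below the mouth when up
- tare_key (a joint): travel of the tare key: 0 = up, 0.006 m = fully down; a spring needs 1.5 N at the start and 5 N fully down and brings it back up
- power_top (a point): top centre of the orange power key in the orange well, same shape as the tare key, not to be pressed
- power_key (a joint): travel of the orange power key: 0 = up, 0.006 m = fully down
- tart_tin: loose empty fluted aluminium tart tin, 165 mm across, 26 mm high, on the platform; origin under its centre
- cutter_ring: loose steel pastry cutter ring, 64 mm across, 40 mm high, standing beside the scale's console; origin under its centre
- nut_jar: loose closed jar of nuts with a white cap, 90 mm across, 150 mm high; origin under its centre
- berry_tub: loose open white tub, 120 x 100 mm, 65 mm high; origin under its centre
- bowl: loose white ceramic bowl, 130 mm across, 60 mm high; origin under its centre
- shaker: loose steel sugar shaker, 60 mm across, 95 mm high; origin under its centre
Not all that is in view belongs to the job. There is more than one size of the tart_tin; the one meant has the size given above.

How it is judged:
By the outcome, as a careful person would: the job done as asked, in the order asked, and still so for the second after the job is handed in, with the robot touching nothing.
It also fails if it takes over 56 s, if anything falls off the work surface, if the arm or the gripper's body presses on something with over 40 N, if the wrist force passes 120 N, or if a joint passes its speed limit or range.

## Robot

A 6-joint arm with a two-finger parallel gripper is mounted at the origin on the work surface. World frame = base frame: x ahead of the robot, y to its left, z up, the work surface at z = 0. Lengths are in m, angles in rad, forces in N, time in s.
With the tool pointing down it reaches from about 0.35 to 0.775 m from the base axis. Payload 5.5 kg.
Tool frame: the origin (TCP) lies at the very end of the fingers, on their centre line; the grasp point (between the pads) lies 19 mm behind it; y points along the fingers, z is the direction in which the jaws open and shut, and the axes are right-handed (so a half turn about y gives the same grasp; the last joint's range is limited). The gripper opens to 85 mm and grips with 20 to 120 N. Pads are 22 mm wide; open, the fingers measure 114 mm over their backs; the gripper's body (76 mm by 85 mm) begins 54 mm behind the grasp point. The pads swing forward as they close: fully open they stand 13 mm farther back than shut.
Start: joints at [1.068, 0.313, 0.046, 1.304, 0, 1.431], TCP at [0.204, 0.538, 0.231] pointing down, gripper open.
Joint ranges: [-2.76, 2.76], [-0.86, 1.69], [-1.03, 1.26], [-2.2, 2.34], [-1.47, 1.5], [-3.14, 3.14]. Speed limits (rad/s): [2.57, 2.57, 3.14, 3.14, 3.14, 3.14].

## Interface

Orientations are given as a unit quaternion [w, x, y, z].
In Python, from workcell import env gives the robot as it stands.
- The arm moves only by the shell command python3 -m inch 'ROWS' [OPENING] [FORCE]. ROWS is JSON, a list that holds one entry, the list of rows, each a list of 4 numbers: the shift along the tool's x, y, z in mm, then the turn about the tool's y in degrees. In form: [[[tx, ty, tz, spin], ...]]. A call has 1 to 10 rows; each row is the pose to reach, as a shift and turn from the pose commanded when the call began, along the tool's axes at that moment; what a row does not reach only later rows make up. A row lasts 1/10 s, in which the tool goes at most 50 mm and 8.59 degrees, less where a joint would pass 70% of its speed; a pose out of reach is approached as far as the arm can. A call with a gripper value outside its range is refused whole. OPENING is the finger opening in mm, from 0 to 85.4, set as the call begins (- or left out, the last holds). The fingers move at their own pace and stop on an object; FORCE is the grip in N (left out, the last holds). Time passes only in rows, so rows that repeat a pose let the fingers close. It gives the time, the measured TCP pose, the force and the opening at its end, in the units of the state.
- env.get_state(): the state, without advancing time (a new reading comes with each control period).
- env.read_camera(name): name is "scene" or "top"; returns the picture (400x640x3 uint8, blue, green, red); there is no depth.
- env.camera_model(name): a dict with "fx", "fy", "cx", "cy" (pixels), "R" (3x3) and "t" (3): a world point X has camera coordinates R X + t. Camera axes: x right, y down, z forward; pixel columns grow to the right and rows downward; lengths in m; the calibration is good to about 2 mm. A picture is of the moment at which its call begins. camera_model takes no time and is no camera call.
- env.hand_in(): hands the job in, once; it reports no verdict.
The state is a dict: "clock": time; "joint_pos": joint angles; "qvel": joint speeds; "tau": joint torques, N m; "tcp_pos": TCP position; "orientation": TCP orientation; "wrist_force": force on the tool from outside, world axes, zero at the start; "ft_torque": the same for the moment, N m; "finger_gap": finger opening in m.
Only numpy, scipy, OpenCV 4.12 (cv2) and the standard library are available. Lean on these libraries where they do the work, as an engineer would, in place of code of your own. Each camera call takes 0.05 s, during which the arm holds its last target.

## Working session

There is one attempt and no reset: what is moved stays moved. The work goes in short steps, Python scripts to look and compute and a shell command to move; the robot and the scene stay as the last step left them, time stands still between calls to the robot, and variables do not carry over. Pictures are saved under pics/ and viewed, and the job is handed in when it is done.

```bash
mkdir -p pics; ls; python3 - <<'E'
from workcell import env
import cv2
s=env.get_state();print(s)
for n in("scene","top"):
    cv2.imwrite(f"pics/{n}0.png",env.read_camera(n));m=env.camera_model(n);print(n,m)
E
```

```text
pics
{'clock': 0.0, 'joint_pos': array([ 1.06837805e+00,  3.14009934e-01,  4.49855249e-02,  1.30358359e+00,
       -2.85742591e-05,  1.43118598e+00]), 'qvel': array([-9.88445770e-04,  3.61622824e-04,  2.58320563e-04,  9.46445212e-05,
        2.77643730e-04, -3.28738348e-04]), 'tau': array([-8.21970571e-04, -4.80630898e+01,  2.98530489e+01,  1.96262891e-02,
       -2.08869592e-04, -1.98039413e-05]), 'tcp_pos': array([0.20384656, 0.53711701, 0.23040611]), 'orientation': array([-0.69489285,  0.69611484, -0.12776207,  0.12737704]), 'wrist_force': array([ 0.17602088, -0.38161094,  0.30416985]), 'ft_torque': array([-0.0154115 , -0.00209122,  0.01642144]), 'finger_gap': 0.08558437651492243}
scene {'fx': 361.1035085792518, 'fy': 361.1035085792518, 'cx': 320.77998319541865, 'cy': 205.3100588988452, 'R': array([[-0.02723934,  0.99948047, -0.01722813],
       [ 0.64133334,  0.00425341, -0.76725058],
       [-0.7667787 , -0.03194838, -0.64111601]]), 't': array([ 0.03390312, -0.23197057,  1.37346644])}
top {'fx': 478.0659382088692, 'fy': 478.0659382088692, 'cx': 314.5631753708162, 'cy': 206.19568904419418, 'R': array([[-0.06442032, -0.99792202, -0.00128913],
       [-0.97752383,  0.06336328, -0.20107776],
       [ 0.20074161, -0.01169334, -0.97957443]]), 't': array([-0.0022646 ,  0.47187637,  1.17878114])}
```

View pics/scene0.png

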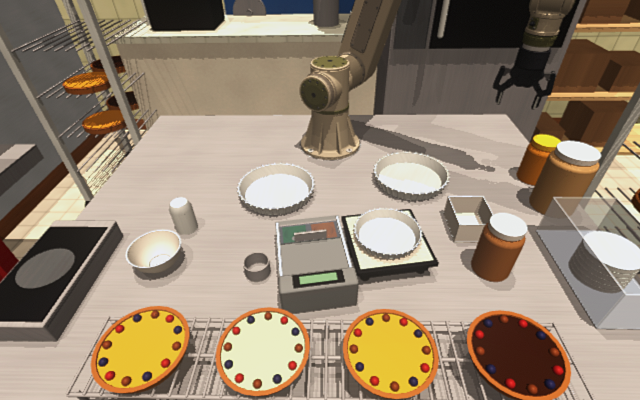

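View pics/top0.png

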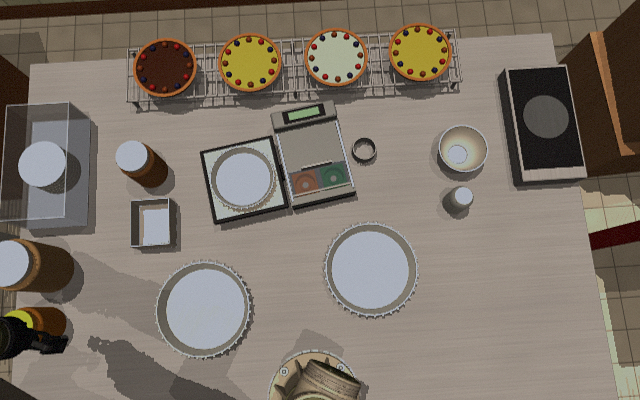

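The top view shows the scale around (315,155). The green well, near (333,176), is on the side away from the platform, and the orange one is near (304,182). The tin is at (243,180). I'll enlarge this area.

```bash
python3 - <<'E'
import cv2
a=cv2.imread("pics/top0.png")[90:220,260:390]
cv2.imwrite("pics/t1.png",cv2.resize(a,None,fx=4.6,fy=4.6,interpolation=cv2.INTER_CUBIC))
a=cv2.imread("pics/scene0.png")[210:310,265:365]
cv2.imwrite("pics/s1.png",cv2.resize(a,None,fx=6,fy=6,interpolation=cv2.INTER_CUBIC))
E
```

```text
(no output)
```

View pics/t1.png

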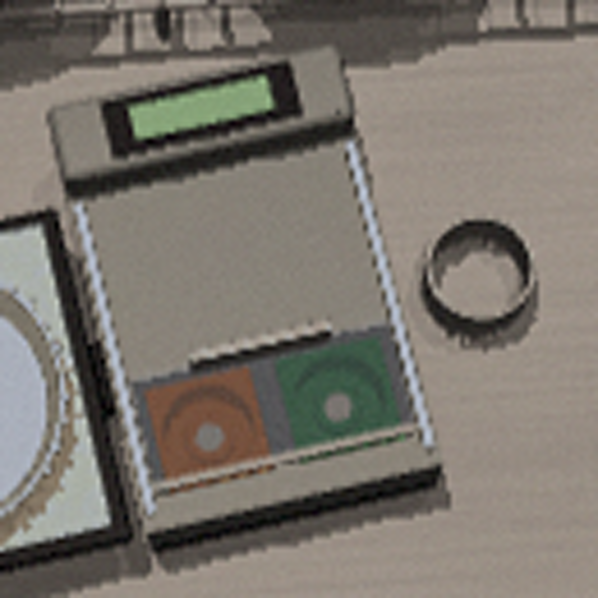

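View pics/s1.png

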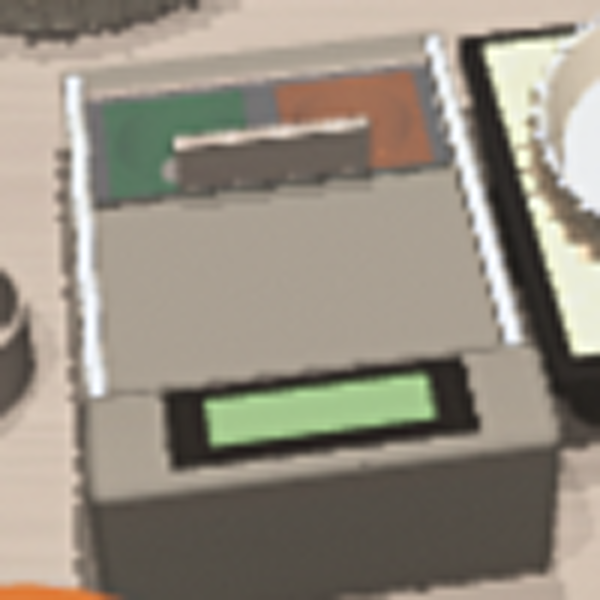

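```bash
cat > h.py <<'E'
import numpy as np
from workcell import env
from scipy.optimize import least_squares
def proj(m,X):
    c=np.asarray(X)@m['R'].T+m['t']; return np.c_[m['fx']*c[:,0]/c[:,2]+m['cx'],m['fy']*c[:,1]/c[:,2]+m['cy']]
def sc(p,L):
    x,y,a=p;L=np.atleast_2d(np.asarray(L,float));c,s=np.cos(a),np.sin(a)
    return np.c_[x+c*L[:,0]-s*L[:,1],y+s*L[:,0]+c*L[:,1],L[:,2]]
E
python3 - <<'E'
from h import *
T=env.camera_model("top");S=env.camera_model("scene")
f=lambda a,k,o:(np.array(a,float)+.5)/k-.5+o
tl=np.array([[-100,85,60],[-100,-85,60],[149,-85,85],[101,-85,85],[101,85,85],[149,85,85],[-50,37.5,40],[-50,-37.5,40]])/1e3
tu=f([[150,533],[440,465],[338,48],[353,130],[70,190],[50,112],[208,437],[338,405]],4.6,np.array([260,90]))
sl=np.array([[101,-85,85],[149,-85,85],[149,85,85],[101,85,85]])/1e3
su=f([[90,395],[92,500],[557,447],[530,347]],6,np.array([265,210]))
for use in (1,2,3):
    def r(p):
        o=[]
        if use&1:o.append(proj(T,sc(p,tl))-tu)
        if use&2:o.append(proj(S,sc(p,sl))-su)
        return np.concatenate(o).ravel()
    q=least_squares(r,[.55,0,0],loss='soft_l1');print(use,q.x,np.degrees(q.x[2]));print(r(q.x).reshape(-1,2).round(1).tolist())
p=q.x
# tab via top cam: tab top edge
for d in(0,.006,.012):
    print(d,((proj(T,sc(p,[[-.023+d,.04,.0905],[-.017+d,.04,.0905],[-.023+d,-.04,.0905],[-.017+d,-.04,.0905]]))-[260,90]+.5)*4.6-.5).round().tolist())
E
```

```text
1 [ 0.58414865 -0.04069321  0.17188422] 9.84824056777055
[[-0.7, 1.1], [1.0, 0.6], [0.0, -1.3], [1.2, -2.3], [-1.4, -0.7], [-1.0, -0.9], [0.5, 1.0], [0.2, 1.5]]
2 [ 0.58812802 -0.03830285  0.15171203] 8.692458802294347
[[-1.9, -0.3], [-1.5, 0.3], [1.7, 0.1], [1.7, -0.6]]
3 [ 0.5859216  -0.04062482  0.16875052] 9.668692466664028
[[-0.9, 0.3], [0.9, 0.1], [0.1, -1.9], [1.3, -2.9], [-1.3, -1.5], [-1.0, -1.6], [0.4, 0.4], [0.0, 0.9], [-2.0, -0.7], [-1.2, -0.1], [1.6, -1.5], [1.3, -2.0]]
0 [[192.0, 370.0], [190.0, 360.0], [334.0, 338.0], [332.0, 328.0]]
0.006 [[190.0, 360.0], [187.0, 350.0], [332.0, 328.0], [329.0, 317.0]]
0.012 [[187.0, 350.0], [185.0, 340.0], [329.0, 317.0], [326.0, 307.0]]
```

```bash
python3 - <<'E'
from h import *
import cv2
T=env.camera_model("top");S=env.camera_model("scene")
f=lambda a,k,o:(np.array(a,float)+.5)/k-.5+o
tl=np.array([[-100,85,60],[-100,-85,60],[-50,37.5,40],[-50,-37.5,40],[-80,67.5,60],[-80,-67.5,60]])/1e3
tu=f([[150,533],[440,465],[208,437],[338,405]],4.6,np.array([260,90]))
ru=f([[80,203],[152,512],[352,145],[430,445]],4.6,np.array([260,90]))
def r(p):
    rl=sc(p[:3],[[p[3],.0795,.065],[p[4],.0795,.065],[p[5],-.0795,.065],[p[6],-.0795,.065]])
    return np.r_[(proj(T,sc(p[:3],tl[:4]))-tu).ravel(),(proj(T,rl)-ru).ravel()]
q=least_squares(r,[.585,-.04,.17,.1,-.1,.1,-.1],loss='soft_l1',x_scale=.01);p=q.x;print(p,np.degrees(p[2]));print(r(p).reshape(-1,2).round(1).tolist())
def box(x0,x1,y0,y1,z):return [[x0,y0,z],[x1,y0,z],[x1,y1,z],[x0,y1,z]]
def draw(P,tag):
  for n,m,o,k,sz in(("top",T,(200,80),4,(190,145)),("scene",S,(250,200),4,(190,120))):
    a=cv2.imread(f"pics/{n}0.png")[o[1]:o[1]+sz[1],o[0]:o[0]+sz[0]];a=cv2.resize(a,None,fx=k,fy=k,interpolation=cv2.INTER_CUBIC)
    for B in(box(-.1,.1,-.085,.085,.06),box(.101,.149,-.085,.085,.085),box(-.08,-.02,-.0675,-.0075,.06),box(-.08,-.02,.0675,.0075,.06),box(-.023,-.017,-.04,.04,.0905),box(-.1,.1,.09,.29,.056)):
        u=((proj(m,sc(P,B))-o+.5)*k-.5).round().astype(np.int32);cv2.polylines(a,[u],True,(0,0,255) ,1)
    cv2.imwrite(f"pics/ov_{n}{tag}.png",a)
draw(p[:3],"a")
E
```

```text
[ 0.58704546 -0.04071254  0.16822908  0.09383228 -0.09060349  0.09202535
 -0.08912387] 9.638816527318918
[[-0.9, -0.1], [0.8, -0.3], [0.4, -0.1], [0.0, 0.5], [-0.2, 0.0], [-0.2, 0.0], [-0.0, 0.0], [0.0, -0.0]]
```

View pics/ov_topa.png

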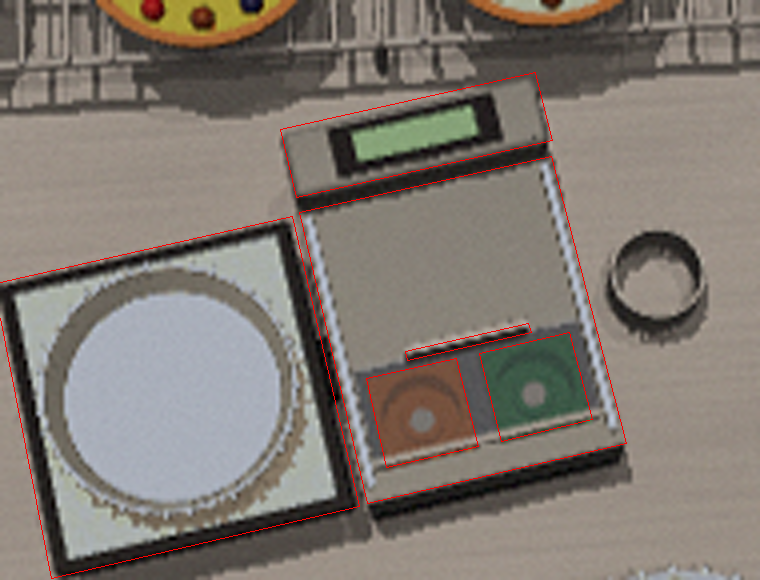

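View pics/ov_scenea.png

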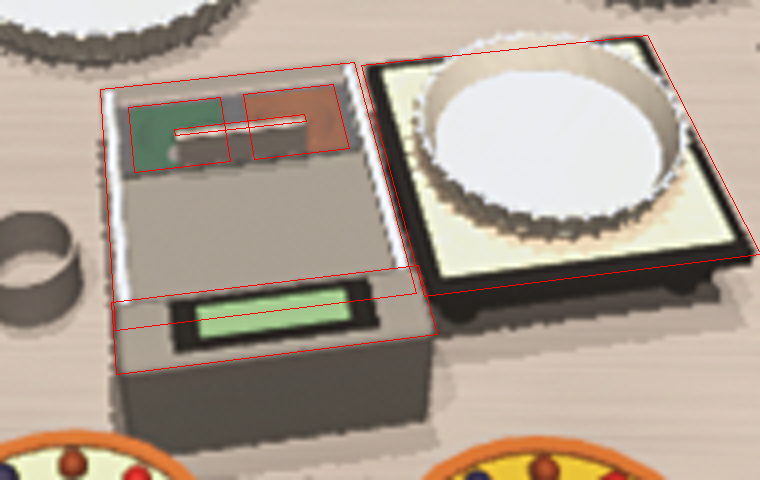

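```bash
cat >> h.py <<'E'
from scipy.spatial.transform import Rotation as Ro
P=np.array([.58705,-.0407,.16823])
def tool():
    s=env.get_state();w=s['orientation'];return s['tcp_pos'],Ro.from_quat([w[1],w[2],w[3],w[0]]).as_matrix(),s
def goto(L):  # scale-local m -> tool shift mm
    p,R,s=tool();return (R.T@(sc(P,L)[0]-p)*1e3).round(1)
def loc():
    p,R,s=tool();c,t=np.cos(P[2]),np.sin(P[2]);d=p-[P[0],P[1],0]
    return (np.array([c*d[0]+t*d[1],-t*d[0]+c*d[1],p[2]])*1e3).round(1)
def yawerr():
    p,R,s=tool();return [np.degrees(np.arctan2(R[1,i],R[0,i])-P[2]).round(2) for i in(0,2)]
def rep():
    s=tool()[2];print('t',round(s['clock'],2),'loc',loc(),'yaw',yawerr(),'F',s['wrist_force'].round(2),'gap',s['finger_gap'],'q',s['joint_pos'].round(2))
E
python3 - <<'E'
from h import *
rep();print(tool()[1].round(3));print(goto([-.06,0,.16]))
E
```

```text
t 0.1 loc [-281.   633.9  230.5] yaw [np.float64(-30.43), np.float64(59.57)] F [ 0.17  0.6  -0.58] gap 0.08568120404266381 q [1.07 0.31 0.05 1.3  0.   1.43]
[[ 0.935 -0.001  0.355]
 [-0.355 -0.001  0.935]
 [-0.    -1.    -0.002]]
[ 511.6   71.1 -434.5]
```

```bash
python3 -m inch '[[[20,0,-17,-1],[50,0,-43,-4],[90,0,-77,-8],[130,0,-111,-12],[170,0,-145,-16],[210,0,-179,-20],[250,0,-213,-24],[290,0,-247,-28],[325,0,-277,-30],[350,0,-298,-30.4]]]' 0 30; python3 - <<'E'
from h import *
rep();print(goto([-.055,0,.11]))
E
```

```text
clock: 1.1
tcp_pos: [0.4261, 0.1325, 0.2312]
orientation: [-0.705, 0.705, 0.059, -0.059]
wrist_force: [0.4, 0.7, 0.3]
finger_gap: 0.0002
t 1.1 loc [-129.7  197.7  231.2] yaw [np.float64(-0.02), np.float64(89.98)] F [0.38 0.68 0.34] gap 0.00019812643756490794 q [ 0.12  0.06 -0.26  1.24 -0.   -0.05]
[  74.8  121.2 -197.7]
```

```bash
python3 -m inch '[[[15,0,-40,0],[35,10,-85,0],[55,30,-130,0],[70,55,-170,0],[75,80,-198,0],[75,110,-198,0],[75,121,-198,0],[75,121,-198,0]]]'; python3 - <<'E'
from h import *
import cv2
rep();print(goto([-.055,0,.074]))
cv2.imwrite("pics/t2.png",cv2.resize(env.read_camera("top")[90:220,240:390],None,fx=4.5,fy=4.5,interpolation=cv2.INTER_CUBIC))
cv2.imwrite("pics/s2.png",cv2.resize(env.read_camera("scene")[180:310,255:375],None,fx=4.5,fy=4.5,interpolation=cv2.INTER_CUBIC))
E
```

```text
clock: 1.9
tcp_pos: [0.5306, -0.0473, 0.1083]
orientation: [0.705, -0.704, -0.058, 0.061]
wrist_force: [-1.0, 0.9, 0.4]
finger_gap: -0.0
t 1.9 loc [-56.8   2.9 108.3] yaw [np.float64(-0.03), np.float64(89.97)] F [-0.96  0.85  0.44] gap -3.144415682521474e-05 q [-0.24  0.31 -0.28  0.99  0.   -0.41]
[ 2.  34.3 -3. ]
```

View pics/t2.png

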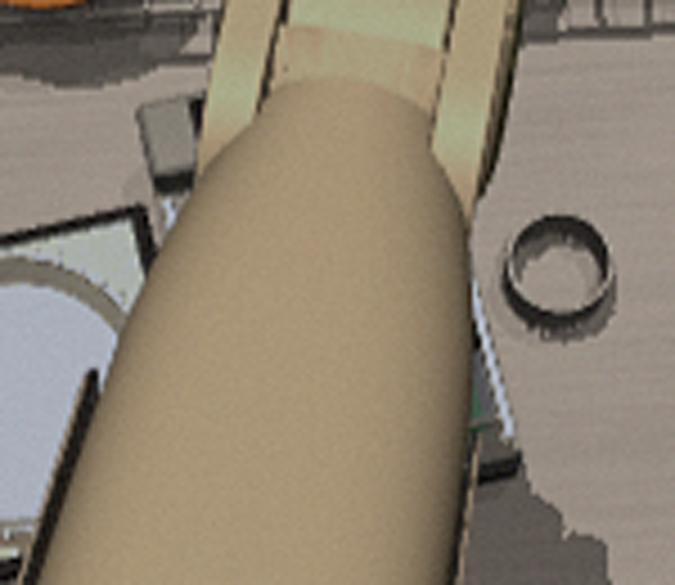

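View pics/s2.png

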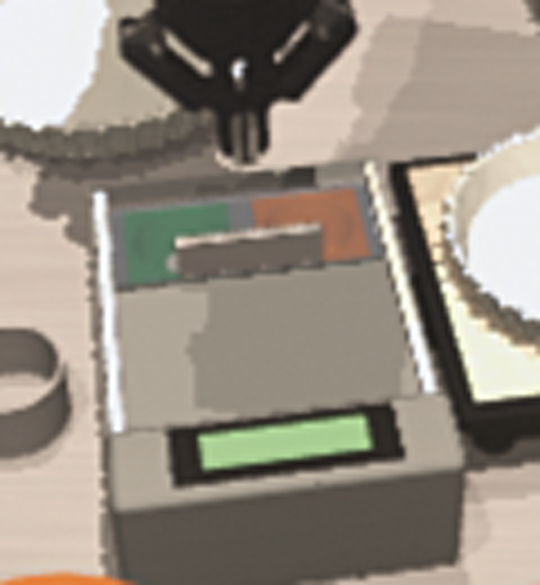

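In the scene view the closed fingertips are at about (243,158). That is behind the tab (midpoint about (248,235)) and roughly centred on it. The arm blocks the top view. I'll descend and push.

```bash
python3 -m inch '[[[0,10,-2,0],[0,22,-2,0],[0,32,-2,0],[0,35,-2,0],[0,35,-2,0]]]'; python3 - <<'E'
from h import *
rep()
E
python3 -m inch '[[[5,0,0,0],[10,0,0,0],[15,0,0,0],[20,0,0,0],[25,0,0,0],[30,0,0,0],[36,0,0,0],[42,0,0,0],[48,0,0,0],[54,0,0,0]]]';python3 - <<'E'
from h import *
rep()
E
```

```text
clock: 2.5
tcp_pos: [0.5322, -0.0496, 0.0744]
orientation: [0.705, -0.704, -0.059, 0.06]
wrist_force: [-0.3, -0.4, -1.0]
finger_gap: -0.0002
t 2.5 loc [-55.6   0.5  74.4] yaw [np.float64(-0.01), np.float64(89.99)] F [-0.26 -0.43 -0.97] gap -0.00023858007575619584 q [-0.24  0.34 -0.32  0.91  0.   -0.41]
clock: 3.5
tcp_pos: [0.5865, -0.0407, 0.0752]
orientation: [0.705, -0.705, -0.059, 0.059]
wrist_force: [-2.1, -0.6, 2.5]
finger_gap: 0.0002
t 3.5 loc [-0.6  0.1 75.2] yaw [np.float64(-0.03), np.float64(89.97)] F [-2.15 -0.61  2.54] gap 0.00018531296604657886 q [-0.21  0.43 -0.18  0.96  0.   -0.37]
```

```bash
python3 -m inch '[[[6,0,0,0],[12,0,0,0],[18,0,0,0],[24,0,0,0],[29,0,0,0],[33,0,0,0],[35,0,0,0],[37,0,0,0],[38,0,0,0],[38,0,0,0]]]';python3 - <<'E'
from h import *
rep()
E
```

```text
clock: 4.5
tcp_pos: [0.6237, -0.0345, 0.0752]
orientation: [0.705, -0.705, -0.059, 0.059]
wrist_force: [-0.8, 0.8, -0.7]
finger_gap: -0.0001
t 4.5 loc [37.2 -0.  75.2] yaw [np.float64(-0.02), np.float64(89.98)] F [-0.78  0.82 -0.71] gap -9.387531192749019e-05 q [-0.18  0.49 -0.08  1.    0.   -0.35]
```

```bash
for i in 1 2 3; do python3 -m inch '[[[1,0,0,0],[2,0,0,0],[3,0,0,0],[3,0,0,0]]]' | grep -E "force|tcp"; done;python3 - <<'E'
from h import *
rep()
E
```

```text
tcp_pos: [0.6267, -0.034, 0.0752]
wrist_force: [-1.6, 0.4, 0.2]
tcp_pos: [0.6285, -0.0337, 0.0752]
wrist_force: [-5.3, -1.0, 2.7]
tcp_pos: [0.6286, -0.0336, 0.0752]
wrist_force: [-13.0, -2.6, 7.4]
t 5.7 loc [42.2  0.  75.2] yaw [np.float64(-0.07), np.float64(89.93)] F [-13.04  -2.64   7.37] gap 0.0004275733686677834 q [-0.18  0.51 -0.06  1.02 -0.   -0.35]
```

The cover has reached its stop: the finger is at 42 mm against 41 expected, and the force rises to 13 N. I'll back off, rise and look at the wells from an unblocked view.

```bash
python3 -m inch '[[[-10,0,0,0],[-20,0,0,0],[-30,-20,0,0],[-35,-50,5,0],[-45,-90,30,0],[-55,-110,70,0],[-65,-120,110,0],[-75,-120,150,0],[-80,-120,180,0],[-80,-120,180,0]]]';python3 - <<'E'
from h import *
import cv2
rep();print(goto([-.05,-.0375,.08]))
cv2.imwrite("pics/t3.png",cv2.resize(env.read_camera("top")[90:220,240:390],None,fx=4.5,fy=4.5,interpolation=cv2.INTER_CUBIC))
cv2.imwrite("pics/s3.png",cv2.resize(env.read_camera("scene")[180:310,255:375],None,fx=4.5,fy=4.5,interpolation=cv2.INTER_CUBIC))
E
```

```text
clock: 6.7
tcp_pos: [0.5225, 0.1342, 0.1961]
orientation: [0.705, -0.704, -0.062, 0.06]
wrist_force: [0.2, -0.9, -0.1]
finger_gap: -0.0001
t 6.7 loc [-34.4 183.2 196.1] yaw [np.float64(0.24), np.float64(90.24)] F [ 0.17 -0.88 -0.06] gap -0.00011482339020857423 q [ 0.1   0.26 -0.12  1.19  0.   -0.07]
[ -16.8  115.9 -220.8]
```

View pics/t3.png

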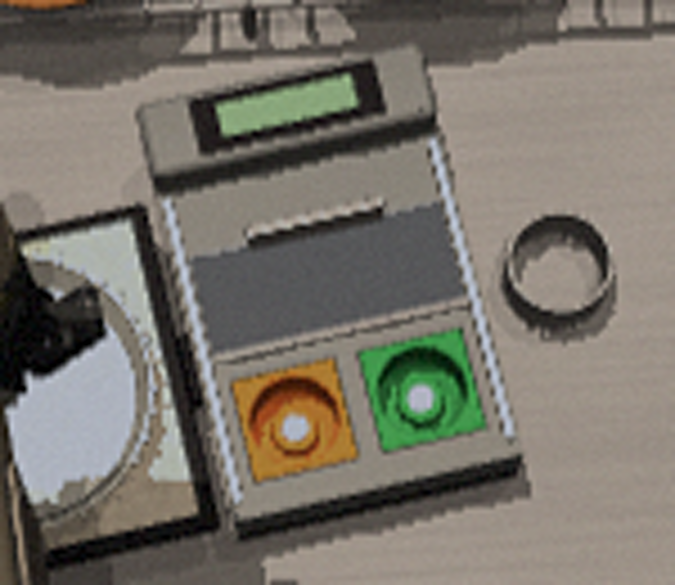

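View pics/s3.png

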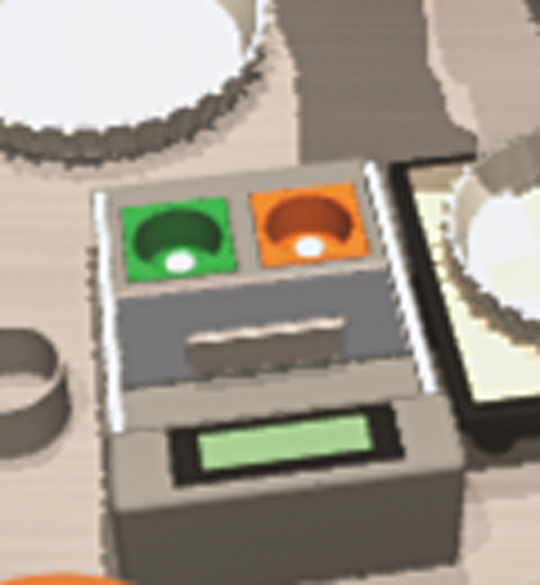

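Both views show the cover open and the wells bare. The green dot is at about (421,398) in the top crop and (180,262) in the scene crop. I'll check these against the fitted pose.

```bash
python3 - <<'E'
from h import *
T=env.camera_model("top");S=env.camera_model("scene")
L=np.array([[-50,-37.5,40],[-50,37.5,40],[-20,-7.5,60],[-20,-67.5,60],[-80,-67.5,60],[-80,-7.5,60],[-20,67.5,60],[-20,7.5,60],[-80,7.5,60],[-80,67.5,60]])/1e3
print(((proj(T,sc(P,L))-[240,90]+.5)*4.5-.5).round(1).tolist())
print(((proj(S,sc(P,L))-[255,180]+.5)*4.5-.5).round(1).tolist())
ob=(np.array([[421,398],[296,428],[358,352],[466,327],[487,428],[381,453],[232,381],[341,355],[358,458],[255,484]])+.5)/4.5-.5+[240,90]
q=least_squares(lambda p:(proj(T,sc(p,L))-ob).ravel(),P);print(q.x,q.x-P,np.abs(q.fun).max())
os=(np.array([[180,262],[309,246],[236,267],[126,283],[120,207],[229,197],[370,252],[264,268],[250,193],[354,181]])+.5)/4.5-.5+[255,180]
q=least_squares(lambda p:(proj(S,sc(p,L))-os).ravel(),P);print(q.x,q.x-P,np.abs(q.fun).max())
E
```

```text
[[420.8, 398.2], [295.0, 427.2], [358.8, 351.7], [460.3, 328.5], [485.7, 427.0], [383.4, 450.6], [231.4, 380.9], [333.4, 357.5], [357.7, 456.6], [254.8, 480.3]]
[[180.1, 265.2], [309.2, 250.6], [236.4, 271.6], [128.1, 283.8], [121.8, 210.1], [224.8, 198.8], [369.7, 256.5], [263.2, 268.5], [250.4, 196.1], [351.9, 185.0]]
[ 0.58670811 -0.04173465  0.16260939] [-0.00034189 -0.00103465 -0.00562061] 1.327347612716892
[ 0.58463442 -0.04063699  0.16951516] [-2.41557682e-03  6.30052158e-05  1.28515885e-03] 0.8814314455469798
```

```bash
python3 -m inch '[[[-5,0,-40,0],[-8,0,-80,0],[-12,0,-120,0],[-15,10,-160,0],[-17,30,-195,0],[-17,55,-218,0],[-17,80,-221,0],[-17,90,-221,0],[-17,90,-221,0],[-17,90,-221,0]]]' >/dev/null;python3 - <<'E'
from h import *
import cv2
rep();print(goto([-.05,-.0375,.046]))
cv2.imwrite("pics/s4.png",cv2.resize(env.read_camera("scene")[180:310,255:375],None,fx=4.5,fy=4.5,interpolation=cv2.INTER_CUBIC))
E
```

```text
t 7.8 loc [-50.6 -41.2 106. ] yaw [np.float64(-0.03), np.float64(89.97)] F [-0.43 -0.52  0.02] gap 1.983608353691446e-05 q [-0.31  0.34 -0.24  1.    0.   -0.48]
[ 0.6 60.   3.7]
```

View pics/s4.png

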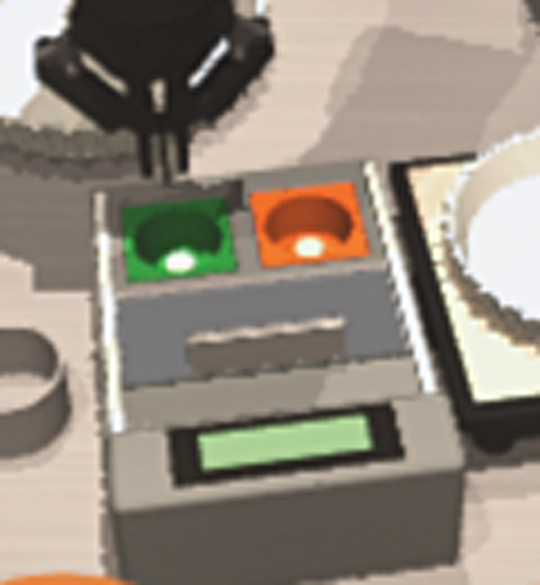

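The fingertip, at about (163,180), is above and behind the green well, as its height should make it appear. I'll correct it sideways and go down.

```bash
python3 -m inch '[[[0,0,2,0],[0,10,3.5,0],[0,25,3.5,0],[0,36,3.5,0],[0,36,3.5,0]]]' >/dev/null;python3 - <<'E'
from h import *
rep();print(goto([-.05,-.0375,.041]))
E
```

```text
t 8.35 loc [-52.2 -36.4  67.5] yaw [np.float64(0.01), np.float64(90.01)] F [-0.89  0.13  0.36] gap -0.00023094925784949226 q [-0.3   0.37 -0.29  0.91  0.   -0.47]
[ 2.3 26.5 -1.1]
```

```bash
python3 -m inch '[[[2,0,-1,0],[2,7,-1,0],[2,14,-1,0],[2,20,-1,0],[2,24,-1,0],[2,24,-1,0]]]' >/dev/null;python3 - <<'E'
from h import *
rep()
E
for i in 1 2; do python3 -m inch '[[[0,1,0,0],[0,2,0,0],[0,2,0,0]]]'|grep -E "tcp|force"; done
```

```text
t 8.95 loc [-49.6 -38.2  44.4] yaw [np.float64(-0.03), np.float64(89.97)] F [-0.54 -0.18  1.1 ] gap 0.00019644594842550532 q [-0.3   0.4  -0.32  0.86  0.   -0.47]
tcp_pos: [0.5453, -0.0869, 0.0434]
wrist_force: [0.0, -0.1, -0.1]
tcp_pos: [0.5452, -0.0868, 0.0412]
wrist_force: [-0.0, -0.5, -0.1]
```

```bash
for i in 1 2 3 4; do python3 -m inch '[[[0,1,0,0],[0,2,0,0],[0,2,0,0]]]'|grep -E "tcp|force"; done
```

```text
tcp_pos: [0.5453, -0.0869, 0.0393]
wrist_force: [0.7, -0.5, 1.1]
tcp_pos: [0.5454, -0.0868, 0.0373]
wrist_force: [-1.0, -0.1, 3.2]
tcp_pos: [0.5453, -0.0868, 0.0353]
wrist_force: [-0.5, -0.7, 5.1]
tcp_pos: [0.5454, -0.0869, 0.034]
wrist_force: [-1.9, 0.3, 9.7]
```

The key bottoms at z = 34.0 mm with the force above 5 N. I'll hold it for about a second.

```bash
python3 -m inch '[[[0,1,0,0],[0,1,0,0],[0,1,0,0],[0,1,0,0],[0,1,0,0],[0,1,0,0],[0,1,0,0],[0,1,0,0],[0,1,0,0],[0,1,0,0]]]'|grep -E "clock|tcp|force"
python3 -m inch '[[[0,-5,0,0],[0,-12,0,0],[0,-20,0,0],[0,-32,0,0],[0,-50,0,0],[0,-75,0,0],[0,-95,0,0],[0,-95,0,0]]]'
python3 - <<'E'
from h import *
rep();print(goto([.079,0,.13]))
E
```

```text
clock: 11.75
tcp_pos: [0.5454, -0.0869, 0.0339]
wrist_force: [-4.9, 0.9, 15.0]
clock: 12.55
tcp_pos: [0.5473, -0.0874, 0.1308]
orientation: [-0.704, 0.705, 0.061, -0.057]
wrist_force: [0.3, -0.4, 0.1]
finger_gap: 0.0001
t 12.55 loc [-47.  -39.4 130.8] yaw [np.float64(-0.03), np.float64(89.97)] F [ 0.3  -0.35  0.08] gap 6.335946755334687e-05 q [-0.3   0.32 -0.2   1.05  0.   -0.47]
[126.    1.3  39.5]
```

```bash
python3 -m inch '[[[25,0,8,0],[60,0,18,0],[95,0,30,0],[118,0,38,0],[127,0,39,0],[127,0,39,0],[127,0,39,0]]]' >/dev/null
python3 - <<'E'
from h import *
import cv2
rep();print(goto([.08,0,.075]))
cv2.imwrite("pics/s5.png",cv2.resize(env.read_camera("scene")[180:310,255:375],None,fx=4.5,fy=4.5,interpolation=cv2.INTER_CUBIC))
E
```

```text
t 13.25 loc [ 76.9   0.3 126.6] yaw [np.float64(-0.04), np.float64(89.96)] F [-0.42  0.41 -0.91] gap 0.00010435825732359229 q [-0.16  0.53  0.12  1.16 -0.   -0.33]
[ 3.2 51.6 -0.4]
```

View pics/s5.png

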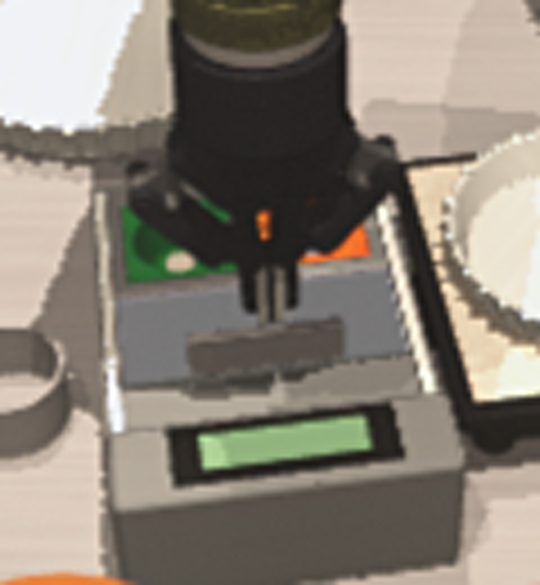

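```bash
python3 - <<'E'
from h import *
S=env.camera_model("scene")
print(((proj(S,sc(P,[[.077,0,.1266],[.055,0,.0905],[.088,0,.1266]]))-[255,180]+.5)*4.5-.5).round(1).tolist())
rep()
E
python3 -m inch '[[[3,0,0,0],[3,8,0,0],[3,18,0,0],[3,28,0,0],[3,34,0,0],[3,34,0,0]]]' | grep -E "tcp|force";python3 - <<'E'
from h import *
rep();print(goto([.08,0,.075]))
E
```

```text
[[268.5, 314.3], [265.1, 331.8], [271.4, 331.0]]
t 13.3 loc [7.680e+01 1.000e-01 1.269e+02] yaw [np.float64(-0.07), np.float64(89.93)] F [-0.57  0.6   0.12] gap -7.857513976098628e-05 q [-0.16  0.53  0.12  1.16 -0.   -0.33]
tcp_pos: [0.6657, -0.0265, 0.0914]
wrist_force: [-0.5, 0.1, -0.0]
t 13.9 loc [79.9  0.8 91.4] yaw [np.float64(-0.03), np.float64(89.97)] F [-0.49  0.15 -0.04] gap -1.5746510255436426e-05 q [-0.16  0.56  0.07  1.09  0.   -0.33]
[ 0.2 16.4 -0.9]
```

The tip projects to about where it is seen, so the position agrees. I'll go down into the gap and push the cover shut.

```bash
python3 -m inch '[[[0,5,0,0],[0,11,0,0],[0,16,0,0],[0,16,0,0]]]' | grep -E "tcp|force"; python3 -m inch '[[[-4,0,0,0],[-8,0,0,0],[-13,0,0,0],[-19,0,0,0],[-25,0,0,0],[-31,0,0,0],[-37,0,0,0],[-43,0,0,0],[-49,0,0,0],[-55,0,0,0]]]'| grep -E "tcp|force"; python3 -m inch '[[[-5,0,0,0],[-10,0,0,0],[-14,0,0,0],[-18,0,0,0],[-21,0,0,0],[-24,0,0,0],[-25,0,0,0],[-25,0,0,0]]]'| grep -E "tcp|force";python3 - <<'E'
from h import *
rep()
E
```

```text
tcp_pos: [0.6663, -0.0265, 0.0763]
wrist_force: [-0.1, -0.1, -0.1]
tcp_pos: [0.6124, -0.0361, 0.0776]
wrist_force: [2.4, -0.7, 1.5]
tcp_pos: [0.5876, -0.04, 0.0771]
wrist_force: [1.6, -0.8, 0.7]
t 16.1 loc [ 0.6  0.6 77.1] yaw [np.float64(-0.03), np.float64(89.97)] F [ 1.57 -0.76  0.7 ] gap 0.0004218507120458617 q [-0.2   0.43 -0.18  0.97  0.   -0.37]
```

```bash
for i in 1 2 3 4; do python3 -m inch '[[[-1,0,0,0],[-2,0,0,0],[-3,0,0,0],[-3,0,0,0]]]' | grep -E "force|tcp"; done;python3 - <<'E'
from h import *
rep()
E
```

```text
tcp_pos: [0.5848, -0.0404, 0.0771]
wrist_force: [1.6, -0.4, 0.2]
tcp_pos: [0.582, -0.0409, 0.0772]
wrist_force: [2.4, 0.3, -1.3]
tcp_pos: [0.5819, -0.041, 0.0774]
wrist_force: [10.1, 3.4, -7.2]
tcp_pos: [0.5819, -0.0411, 0.0777]
wrist_force: [17.3, 4.5, -12.2]
t 17.7 loc [-5.2  0.5 77.7] yaw [np.float64(0.04), np.float64(90.04)] F [ 17.31   4.53 -12.22] gap -0.00017630961893628009 q [-0.21  0.41 -0.2   0.95  0.   -0.38]
```

It has reached the stop. The travel between the two stops is 47.4 mm, against 75 - 28 = 47 mm expected. I'll retreat clear and look.

```bash
python3 -m inch '[[[9,0,0,0],[16,0,0,0],[22,0,0,0],[24,-20,0,0],[24,-55,0,0],[20,-95,20,0],[10,-120,60,0],[0,-125,105,0],[-10,-125,150,0],[-10,-125,190,0]]]' | grep -E "tcp|force"; python3 - <<'E'
from h import *
import cv2
rep()
a=env.read_camera("top");b=env.read_camera("scene")
cv2.imwrite("pics/t6f.png",a);cv2.imwrite("pics/s6f.png",b)
cv2.imwrite("pics/t6.png",cv2.resize(a[90:220,260:390],None,fx=4.6,fy=4.6,interpolation=cv2.INTER_CUBIC))
E
```

```text
tcp_pos: [0.5327, 0.145, 0.203]
wrist_force: [0.1, -0.2, -0.9]
t 18.7 loc [-22.5 192.1 203. ] yaw [np.float64(-0.04), np.float64(89.96)] F [ 0.14 -0.18 -0.87] gap -0.00029269844938584135 q [ 0.12  0.28 -0.07  1.22 -0.   -0.05]
```

View pics/t6.png

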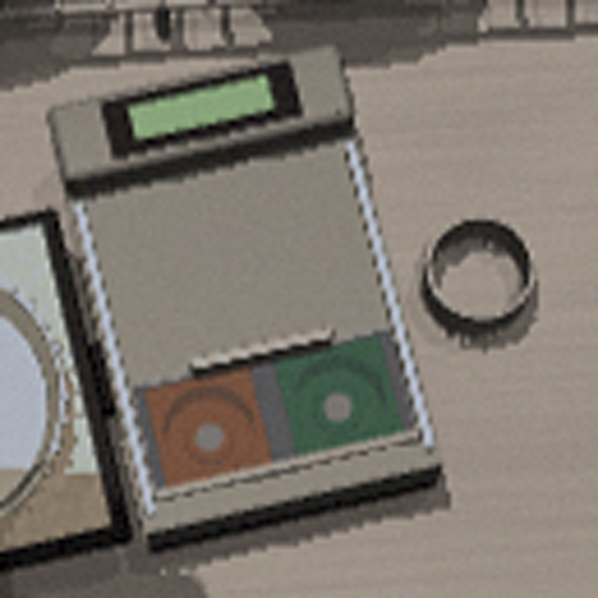

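View pics/s6f.png

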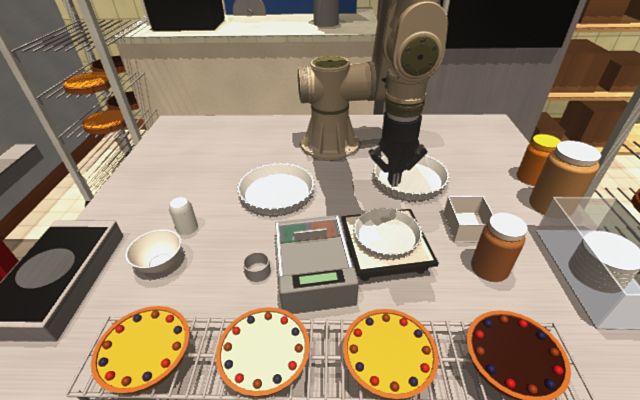

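The top crop shows the cover fully shut: it now reaches the deck strip at about (285,465), beyond where it started. The tab is at about (262,355) and the green dot is still at (338,405). In the scene view the tin (387,235), ring (257,266) and the rest are where they were.

```bash
python3 -m inch '[[[0,0,0,0],[0,0,0,0],[0,0,0,0]]]' | grep -E "clock|force"; python3 -c "
from workcell import env
print(env.hand_in())"
```

```text
clock: 19.1
wrist_force: [0.6, -0.3, 0.2]
the job is handed in; nothing more can be done
None
```

I tared the scale and handed the job in at about 19 s of the 56 s allowed.

- **Opening the cover:** I pushed it by the steel tab to its open stop, where the force rose to 13 N. The camera then showed both wells bare.
- **Tare key:** I pressed the green key from z ≈ 40 mm down to 34 mm, its full 6 mm travel, and held it for just over 1 s at 10–15 N. Then I let it come up. The orange key was never touched.
- **Closing the cover:** I pushed it back to its shut stop, where the force was about 17 N along x. The finger travelled 47.4 mm between the two stops, against 47 mm expected.

**Last checks:** After I backed away, the pictures showed the cover shut and the green dot back where it started. By eye, the tin, ring and other things had not moved, and the arm was clear with wrist force near zero.

**Disagreements:** The two cameras differed by about 2 mm on the scale's position, and the stops were about 1 mm from where I expected. Both were within the clearances.

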